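# Take the backboard out of a face-down picture frame

## Task

Turn the two steel turn buttons aside and turn the red detent knob clockwise past its click, all well clear of the backboard, while the backboard still sits in the gilt frame. Then lift the plywood backboard out by its wooden batten and lay it flat inside the green tray, batten up, without dropping it. Leave the turn buttons and knob open, and do not disturb the candlestick, figurine, jar or bowl.

Things in the scene. Friction and masses are not known exactly. Their poses are not given: they have to be found in the camera images.
- frame: Gilt picture frame fixed face down on the table: 200 (x) x 230 (y) x 32 mm high, moulding 38 mm wide, opening 124 x 154 mm. Origin: centre of its underside, on the table. The pivots lie in its frame at (0, 93 mm) button_a, (0, -93 mm) button_b, (78 mm, 0) knob. Frame and tray may swap sides of the table; frame yaw is within 0.5 rad of 0.
- button_a_grip (a point): Steel turn button on the frame's +y side: upright thumb fin 28 mm long (own x), 12 mm thick (pinch across y), rising 28 mm from the frame's back (top 60 mm above the table), centred on a vertical pivot. A tongue 12 mm wide, 8 mm high reaches 30 mm from the pivot along own -x. Point: on the pivot, 48 mm above the table.
- button_a (a joint): Angle of the turn button, rad, positive counter-clockwise from above, stops at -1.65 and 1.65. At 0 its tongue points straight in over the backboard; it starts within 0.4 of 0 and may be turned either way; from 1.1 on (either sign) it is clear of the backboard. Light friction (0.025 N m), stays where left.
- button_b_grip (a point): Steel turn button on the frame's -y side: upright thumb fin 28 mm long (own x), 12 mm thick (pinch across y), rising 28 mm from the frame's back (top 60 mm above the table), centred on a vertical pivot. A tongue 12 mm wide, 8 mm high reaches 30 mm from the pivot along own -x. Point: on the pivot, 48 mm above the table.
- button_b (a joint): Angle of the turn button, rad, positive counter-clockwise from above, stops at -1.65 and 1.65. At 0 its tongue points straight in over the backboard; it starts within 0.4 of 0 and may be turned either way; from 1.1 on (either sign) it is clear of the backboard. Light friction (0.025 N m), stays where left.
- knob_grip (a point): Red detent knob on the frame's +x side: upright thumb fin 36 mm long (own x), 12 mm thick (pinch across y), rising 28 mm from the frame's back (top 60 mm above the table), centred on a vertical pivot. A tongue 12 mm wide, 8 mm high reaches 30 mm from the pivot along own -x. Point: on the pivot, 48 mm above the table.
- knob (a joint): Angle of the detent knob, rad, positive clockwise from above, stops at 0 and 1.55; starts at 0 with its tongue over the backboard. Nearly free up to 0.35, then a sprung detent resists with up to about 0.13 N m and pushes back until 0.7, where it clicks over and is pushed on to about 1.0; nearly free again beyond that, and it stays where left. Clear of the backboard from 1.1.
- panel: Plywood backboard 120 (x) x 150 (y) x 6 mm, about 0.2 kg, with a wooden batten glued along y in the middle of its upper face: 60 mm long (y), 12 mm wide (x), 24 mm high. Origin: centre of the batten, 18 mm above the underside; at the start 42 mm above the table, the board's top 2 mm below the frame's back, 2 mm play all round. Pinch the batten across x.
- tray: Fixed green tray 172 (x) x 202 (y) x 15 mm, rim 6 mm wide, inside 160 x 190 mm, floor 5 to 6 mm above the table. Origin: centre of its underside. The backboard fits in it with its long side along the tray's y, either way round, with 20 mm to spare at each side; yaw within 0.5 rad of 0.
- candlestick: Loose brass candlestick 150 mm tall, foot 60 mm across, top 34 mm; stands between frame and tray. Origin: centre of its foot.
- figurine: Loose porcelain figurine 85 mm tall, 40 mm across, beyond the frame. Origin: centre of its foot.
- jar: Loose blue and white lidded jar 65 mm tall, 50 mm across, beyond the frame. Origin: centre of its foot.
- bowl: Loose brass bowl 40 mm tall, 84 mm across, beyond the tray. Origin: centre of its foot.
Not all that is in view belongs to the job. There is more than one size of the panel; the job needs the middle-sized.

How it is judged:
By the outcome, as a careful person would: the job done as asked, in the order asked, and still so for the second after the job is handed in, with the robot touching nothing.
It also fails if it takes over 72 s, if anything falls off the work surface, if the arm or the gripper's body presses on something with over 40 N, if the wrist force passes 120 N, or if a joint passes its speed limit or range.

## Robot

A 6-joint arm with a two-finger parallel gripper is mounted at the origin on the work surface. World frame = base frame: x ahead of the robot, y to its left, z up, the work surface at z = 0. Lengths are in m, angles in rad, forces in N, time in s.
With the tool pointing down it reaches from about 0.275 to 0.975 m from the base axis. Payload 8.4 kg.
Tool frame: the origin (TCP) lies on the mounting face of the last link; the fingertips stand 190 mm ahead of it and the grasp point (between the pads) lies 171 mm ahead of it; z points along the fingers, y is the direction in which the jaws open and shut (so a half turn about z gives the same grasp; the last joint's range is limited). The gripper opens to 92 mm and grips with 3 to 60 N. Pads are 20 mm wide; open, the fingers measure 128 mm over their backs; the gripper's body (75 mm by 189 mm) begins 69 mm behind the grasp point.
Start: joints at [-1.192, 0.353, 1.633, -0, 1.155, -0.002], TCP at [0.232, -0.58, 0.405] pointing down, gripper open.
Joint ranges: [-2.63, 2.63], [-0.92, 2.1], [0.06, 2.66], [-1.3, 4.44], [0, 2.69], [-3.02, 3.02]. Speed limits (rad/s): [2.22, 2.22, 2.79, 3.14, 3.14, 3.14].

## Interface

Orientations are given as a rotation vector (axis times angle).
In Python, from cell import * gives the robot as it stands. The module is installed in compiled form; this text tells all that it offers.
- The arm moves only by the tool apply_moves, never from a script. Its argument "rows" is a list of rows, each an object of numbers: "gripper": the closure, from 0 (fully open) to 1 (shut); "tx", "ty", "tz": the shift along the tool's x, y, z in units of 50 mm (1.0 is 50 mm); "roll": the turn about the tool's z in units of 8 degrees (1.0 is 8 degrees). A call has 1 to 8 rows; each row is the pose to reach, as a shift and turn from the pose commanded when the call began, along the tool's axes at that moment; what a row does not reach only later rows make up. A row lasts 1/8 s, in which the tool goes at most 62.5 mm and 10.7 degrees, less where a joint would pass 70% of its speed; a pose out of reach is approached as far as the arm can. A call with a gripper value outside its range is refused whole. The fingers move at their own pace and stop on an object; the grip force is fixed at half the most. Time passes only in rows, so rows that repeat a pose let the fingers close. It gives the time, the measured TCP pose, the force and the opening at its end, in the units of the state.
- observe(): the state, without advancing time (a new reading comes with each control period).
- snapshot(name): name is "scene" or "side" or "wrist"; returns a dict with "img" (480x640x3 uint8, blue, green, red), "K" (3x3 intrinsics, pixels), "dist" ([k1, k2, p1, p2, k3] as OpenCV has them; the pictures are not rectified), "world_from_camera" (4x4, takes a point from camera to world coordinates); the wrist camera has in their place "mount" (4x4, takes a point from camera to tool coordinates, whose origin is the TCP and whose axes are the flange's). Camera axes: x right, y down, z forward; pixel columns grow to the right and rows downward; lengths in m; the calibration is good to about 2 mm. A picture is of the moment at which its call begins: read the wrist's pose just before it. There is no depth.
- finish_job(): hands the job in, once; it reports no verdict.
The state is a dict: "time": time; "qpos": joint angles; "joint_vel": joint speeds; "joint_efforts": joint torques, N m; "tool_pos": TCP position; "tool_rot": TCP orientation; "wrist_force": force on the tool from outside, world axes, zero at the start; "ft_torque": the same for the moment, N m; "width": finger opening in m.
Only numpy, scipy, OpenCV 4.12 (cv2) and the standard library are available. Lean on these libraries where they do the work, as an engineer would, in place of code of your own. Each camera call takes 0.05 s, during which the arm holds its last target. There are 200 camera calls.

## Working session

There is one attempt and no reset: what is moved stays moved. The work goes in short steps, Python scripts to look and compute and a tool call to move; the robot and the scene stay as the last step left them, time stands still between calls to the robot, and variables do not carry over. Pictures are saved under pics/ and viewed, about 8 in all and at most 12, crops included, and the job is handed in when it is done.

Besides the shell and the picture viewer there is one more tool, called by a JSON object that holds its "api" and its "payload". apply_moves: Moves the arm, as the interface text tells. Its arguments: {"type":"object","properties":{"rows":{"type":"array","items":{"type":"object","properties":{"gripper":{"type":"number"},"tx":{"type":"number"},"ty":{"type":"number"},"tz":{"type":"number"},"roll":{"type":"number"}}}}},"required":["rows"]}

```bash
mkdir -p pics
cat > h.py <<'E'
from cell import *
import numpy as np, cv2
from scipy.spatial.transform import Rotation as R
def cam(name):
    o=observe(); s=snapshot(name)
    if name=="wrist":
        T=np.eye(4);T[:3,:3]=R.from_rotvec(o["tool_rot"]).as_matrix();T[:3,3]=o["tool_pos"]
        s["world_from_camera"]=T@np.array(s["mount"])
    return s
def ray(s,uv,z):
    p=cv2.undistortPoints(np.array(uv,float).reshape(-1,1,2),np.array(s["K"]),np.array(s["dist"])).reshape(-1,2)
    T=np.array(s["world_from_camera"]);d=np.c_[p,np.ones(len(p))]@T[:3,:3].T;c=T[:3,3]
    return c+d*((z-c[2])/d[:,2])[:,None]
def proj(s,P):
    T=np.linalg.inv(np.array(s["world_from_camera"]))
    return cv2.projectPoints(np.array(P,float).reshape(-1,3),cv2.Rodrigues(T[:3,:3])[0],T[:3,3],np.array(s["K"]),np.array(s["dist"]))[0].reshape(-1,2)
E
python3 - <<'E'
from h import *
import pickle
for n in ["scene","side"]:
    s=cam(n);cv2.imwrite(f"pics/{n}0.png",s["img"]);pickle.dump(s,open(n+".pkl","wb"));print(n,np.array(s["world_from_camera"]).round(3).tolist())
o=observe();print(o)
E
```

```text
scene [[-0.678, 0.602, -0.422, 0.842], [0.735, 0.546, -0.402, 0.29], [-0.012, -0.583, -0.812, 0.77], [0.0, 0.0, 0.0, 1.0]]
side [[-0.802, -0.317, 0.505, -0.216], [-0.597, 0.407, -0.692, 0.872], [0.014, -0.857, -0.516, 0.765], [0.0, 0.0, 0.0, 1.0]]
{'time': 0.1, 'qpos': array([-1.19242588e+00,  3.53596926e-01,  1.63402712e+00,  1.34691656e-05,
        1.15523691e+00, -2.43328733e-03]), 'joint_vel': array([-0.00013626, -0.00216272, -0.00221271, -0.00018647,  0.00252958,
       -0.00041433]), 'joint_efforts': array([ 1.49154002e-04, -5.94903338e+01, -3.34930944e+01,  6.98664109e-02,
        1.83667231e-02, -3.22553649e-05]), 'tool_pos': array([ 0.23219978, -0.58004827,  0.40404133]), 'tool_rot': array([-3.08359450e+00, -5.94312813e-01,  3.53127474e-04]), 'wrist_force': array([-0.34317334, -0.14374946,  0.18664992]), 'ft_torque': array([-0.03513801,  0.07845942,  0.02572597]), 'width': 0.09216206723635939}
```

View pics/scene0.png

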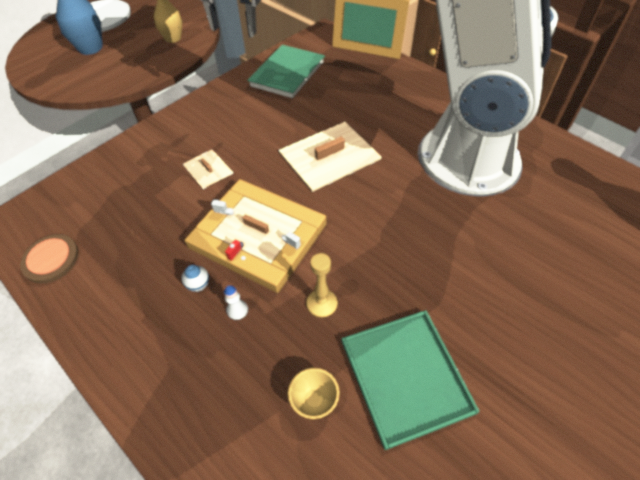

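The scene shows three candidate boards: a small one at (207,168), a large one at (330,155), and the middle-sized one in the gilt frame at (257,225). I choose the one in the frame. The red knob is at (234,249), the buttons at (219,207) and (290,240), the tray at (410,378), the candlestick at (321,290), the jar at (195,278), the figurine at (235,302) and the bowl at (314,393). Next is a close crop.

Run:
```python
from h import *
import pickle
s=pickle.load(open("scene.pkl","rb"));im=s["img"]
a=cv2.resize(im[170:300,175:335],None,fx=5,fy=4.6,interpolation=cv2.INTER_CUBIC)
cv2.imwrite("pics/crop1.png",a[:600,:800])
print("frame corners",ray(s,[[238,182],[327,220],[279,285],[187,240]],.032).round(3).tolist())
print("fins",ray(s,[[219,207],[290,240],[234,249]],.048).round(3).tolist())
print("batten",ray(s,[[257,223]],.054).round(3).tolist())
print("tray",ray(s,[[342,340],[426,313],[477,408],[389,444]],.015).round(3).tolist())
print("objs",ray(s,[[322,303],[237,312],[195,283],[314,405]],0.01).round(3).tolist())
```

```text
frame corners [[0.462, -0.337, 0.032], [0.408, -0.11, 0.032], [0.588, -0.071, 0.032], [0.643, -0.291, 0.032]]
fins [[0.547, -0.298, 0.048], [0.506, -0.122, 0.048], [0.597, -0.19, 0.048]]
batten [[0.524, -0.201, 0.054]]
tray [[0.586, 0.089, 0.015], [0.438, 0.171, 0.015], [0.526, 0.338, 0.015], [0.67, 0.263, 0.015]]
objs [[0.553, 0.009, 0.01], [0.677, -0.098, 0.01], [0.692, -0.21, 0.01], [0.704, 0.131, 0.01]]
```

View pics/crop1.png

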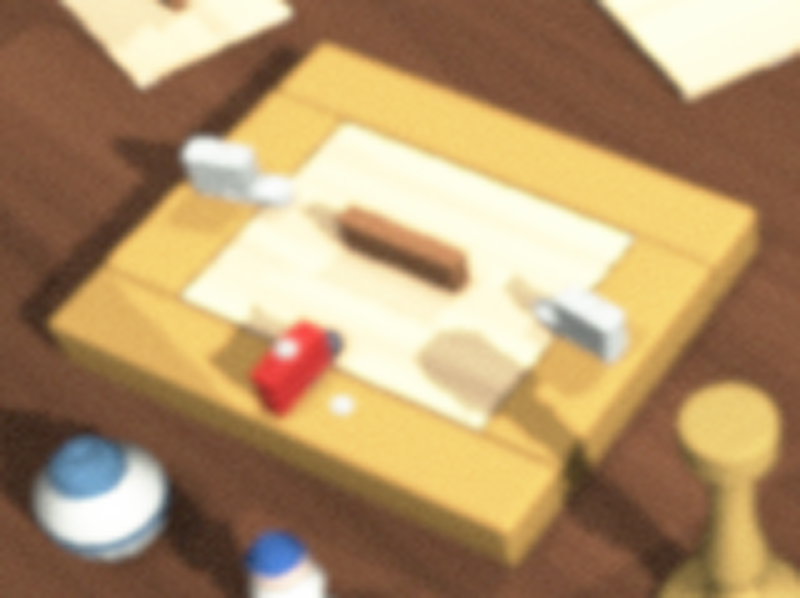

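View pics/side0.png

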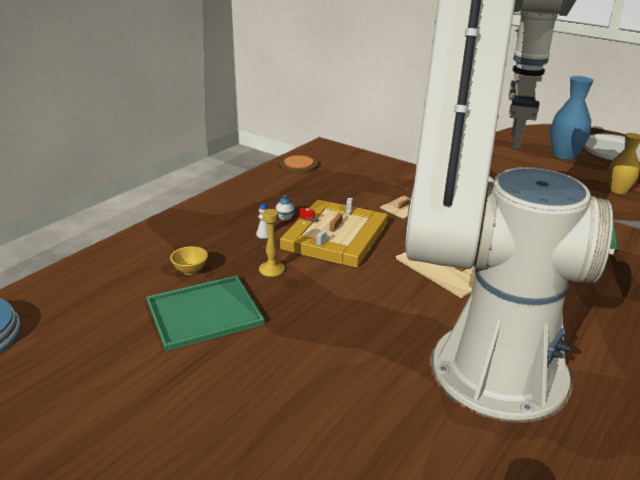

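The crop confirms the choice. The board in the frame has a batten at crop (400,245), steel fins at (220,170) and (585,320), and the red knob at (295,365). The side view agrees on the layout. Now I move above the frame for a close look with the wrist camera.

{"api": "apply_moves", "payload": {"rows": [{"gripper": 0, "tx": 1.1, "ty": -0.6}, {"gripper": 0, "tx": 2.2, "ty": -1.2}, {"gripper": 0, "tx": 3.3, "ty": -1.9}, {"gripper": 0, "tx": 4.4, "ty": -2.5}, {"gripper": 0, "tx": 5.4, "ty": -3.2}, {"gripper": 0, "tx": 6.4, "ty": -3.8}, {"gripper": 0, "tx": 7, "ty": -4.4}, {"gripper": 0, "tx": 7, "ty": -4.6}]}}

```text
validation failed for argument at $.ro...
```

Run:
```python
from h import *
import pickle
o=observe();print(o["time"],o["tool_pos"],R.from_rotvec(o["tool_rot"]).as_matrix().round(3).tolist(),o["qpos"].round(2))
s=cam("wrist");cv2.imwrite("pics/w1.png",s["img"]);pickle.dump(s,open("w1.pkl","wb"));print(np.array(s["mount"]).round(3).tolist())
```

```text
0.1 [ 0.23219978 -0.58004827  0.40404133] [[0.928, 0.372, -0.0], [0.372, -0.928, 0.001], [0.0, -0.001, -1.0]] [-1.19  0.35  1.63  0.    1.16 -0.  ]
[[-0.0, -0.968, -0.249, 0.069], [1.0, -0.0, 0.0, 0.0], [-0.0, -0.249, 0.968, 0.02], [0.0, 0.0, 0.0, 1.0]]
```

View pics/w1.png

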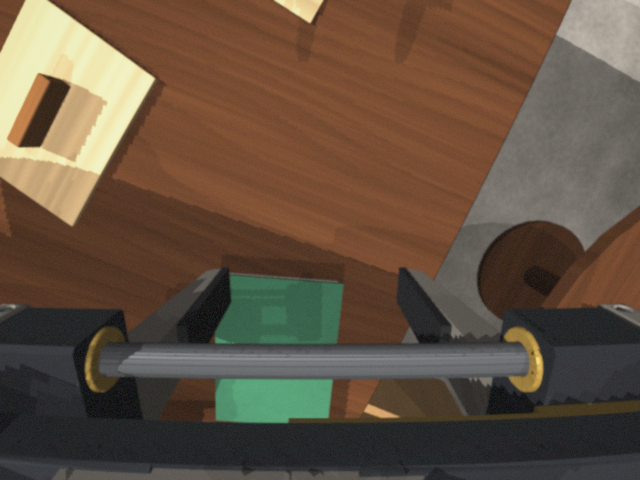

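The move was refused, so that wrist picture is still at the start pose: it shows the large spare board at (50,110). It does show that image-up is tool +x. I'll retry with all fields given.

{"api": "apply_moves", "payload": {"rows": [{"gripper": 0, "tx": 0.9, "ty": -0.6, "tz": 0, "roll": 0}, {"gripper": 0, "tx": 1.8, "ty": -1.2, "tz": 0, "roll": 0}]}}

```text
time: 0.4
tool_pos: [0.2938, -0.4902, 0.4042]
tool_rot: [-3.085, -0.592, 0.0]
wrist_force: [0.7, -0.2, 0.3]
width: 0.092
```

{"api": "apply_moves", "payload": {"rows": [{"gripper": 0, "tx": 1.0, "ty": -0.7, "tz": 0, "roll": 0}, {"gripper": 0, "tx": 2.0, "ty": -1.4, "tz": 0, "roll": 0}, {"gripper": 0, "tx": 3.0, "ty": -2.1, "tz": 0, "roll": 0}, {"gripper": 0, "tx": 4.0, "ty": -2.8, "tz": 0, "roll": 0}, {"gripper": 0, "tx": 5.0, "ty": -3.4, "tz": 0, "roll": 0}, {"gripper": 0, "tx": 5.0, "ty": -3.4, "tz": 0, "roll": 0}]}}

```text
time: 1.15
tool_pos: [0.4641, -0.2375, 0.4046]
tool_rot: [-3.083, -0.602, -0.001]
wrist_force: [-0.0, -0.4, 0.3]
width: 0.0921
```

```bash
cat > look.py <<'E'
from h import *
import pickle,sys
n=sys.argv[1]
o=observe();print(o["time"],o["tool_pos"].round(4),R.from_rotvec(o["tool_rot"]).as_matrix()[:,0].round(3),o["qpos"].round(2))
s=cam("wrist");cv2.imwrite(f"pics/{n}.png",s["img"]);pickle.dump(s,open(n+".pkl","wb"))
E
python3 look.py w2
```

```text
1.15 [ 0.4641 -0.2375  0.4046] [0.927 0.376 0.001] [-0.48  0.19  1.85  0.    1.1   0.71]
```

View pics/w2.png

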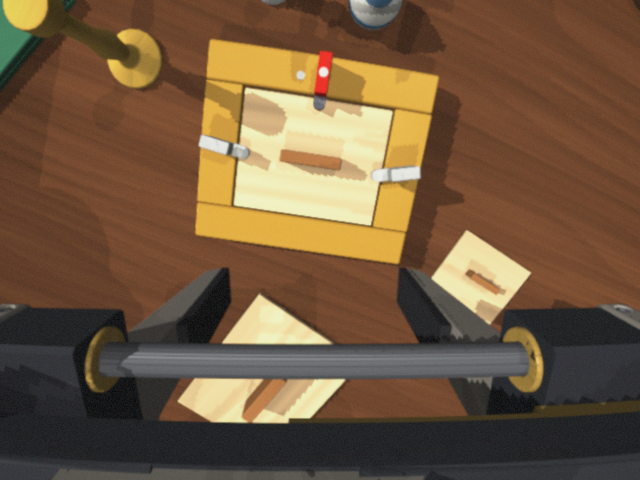

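The wrist view shows frame corners at (209,41), (438,75), (401,263) and (196,236). The batten runs (281,155) to (341,163). Fin a runs (201,142) to (232,150), fin b (420,173) to (385,175), and the knob (325,53) to (322,95). The candlestick foot is at (135,60).

Run:
```python
from h import *
import pickle
from scipy.optimize import least_squares
s=pickle.load(open("w2.pkl","rb"));sc=pickle.load(open("scene.pkl","rb"))
def fit(obs,x0):
    def world(p,L):
        c,q=np.cos(p[2]),np.sin(p[2]);L=np.array(L,float)
        return np.c_[p[0]+c*L[:,0]-q*L[:,1],p[1]+q*L[:,0]+c*L[:,1],L[:,2]]
    f=lambda p:np.concatenate([(proj(c,world(p,L))-uv).ravel() for c,L,uv in obs])
    r=least_squares(f,x0);return r.x,np.abs(r.fun).max(),world
L=[[.1,.115,.032],[.1,-.115,.032],[-.1,-.115,.032],[-.1,.115,.032]]
I=[[.062,.077,.032],[.062,-.077,.032],[-.062,-.077,.032],[-.062,.077,.032]]
A=(s,L,[[209,41],[438,75],[401,263],[196,236]])
B=(sc,L,[[277.6,284],[185,240.6],[240,179],[326.4,216]])
for n,o in [("wrist",[A]),("scene",[B]),("both",[A,B])]:
    p,e,world=fit(o,[.525,-.2,.23]);print("frame",n,p.round(4),round(e,1))
p=fit([A],[.525,-.2,.23])[0]
print("pivots",world(p,[[0,.093,0],[0,-.093,0],[.078,0,0],[0,0,0]]).round(4).tolist())
for n,uv in [("a",[[201,142],[232,150]]),("b",[[420,173],[385,175]]),("k",[[325,53],[322,95]]),("bat",[[281,155],[341,163]])]:
    P=ray(s,uv,.055 if n=="bat" else .058);d=P[1]-P[0];print(n,P.round(3).tolist(),"mid",P.mean(0).round(4),"len",np.hypot(*d[:2]).round(4),"dir",np.arctan2(d[1],d[0]).round(3))
T=[[-.086,-.101,.015],[.086,-.101,.015],[.086,.101,.015],[-.086,.101,.015]]
p,e,_=fit([(sc,T,[[426,313],[342,340],[389,444],[477,408]][0:4])],[.55,.21,.4]);print("tray",p.round(4),e)
print("candle",ray(s,[[135,60]],.008)[0].round(3))
```

```text
frame wrist [ 0.5221 -0.2117  0.2495] 2.0
frame scene [ 0.5218 -0.2075  0.2432] 1.7
frame both [ 0.5219 -0.2111  0.2485] 2.3
pivots [[0.4991, -0.1216, 0.0], [0.545, -0.3019, 0.0], [0.5977, -0.1925, 0.0], [0.5221, -0.2117, 0.0]]
a [[0.499, -0.108, 0.058], [0.502, -0.138, 0.058]] mid [ 0.5005 -0.1234  0.058 ] len 0.0303 dir -1.441
b [[0.551, -0.314, 0.058], [0.536, -0.283, 0.058]] mid [ 0.5432 -0.2989  0.058 ] len 0.0341 dir 2.018
k [[0.614, -0.188, 0.058], [0.58, -0.199, 0.058]] mid [ 0.5972 -0.1936  0.058 ] len 0.036 dir -2.826
bat [[0.515, -0.183, 0.055], [0.53, -0.24, 0.055]] mid [ 0.5227 -0.2115  0.055 ] len 0.0584 dir -1.315
tray [ 0.5535  0.2142 -0.4784] 4.713337556025351
candle [0.549 0.    0.008]
```

```bash
cat >> h.py <<'E'
def go(x,y,z,yaw):
    o=observe();M=R.from_rotvec(o["tool_rot"]).as_matrix()
    t=M.T@(np.array([x,y,z])-o["tool_pos"])/.05
    y0=np.arctan2(M[1,0],M[0,0]);d=(yaw-y0+np.pi)%(2*np.pi)-np.pi
    print("t",t.round(2),"roll",round(-np.degrees(d)/8,2),"yaw0",round(y0,3),"time",o["time"],"F",o["wrist_force"].round(1),"q",o["qpos"].round(2),"w",round(o["width"],4))
E
python3 -c "
from h import *
go(.4995,-.1225,.278,1.70)"
```

```text
t [ 1.55 -1.89  2.53] roll -9.42 yaw0 0.384 time 1.2 F [-0.4  0.7  0.6] q [-0.48  0.19  1.85 -0.    1.1   0.71] w 0.0918
```

{"api": "apply_moves", "payload": {"rows": [{"gripper": 0.5, "tx": 0.3, "ty": -0.4, "tz": 0.4, "roll": -1.3}, {"gripper": 0.5, "tx": 0.6, "ty": -0.8, "tz": 0.8, "roll": -2.6}, {"gripper": 0.5, "tx": 0.9, "ty": -1.2, "tz": 1.2, "roll": -3.9}, {"gripper": 0.5, "tx": 1.2, "ty": -1.5, "tz": 1.7, "roll": -5.2}, {"gripper": 0.5, "tx": 1.55, "ty": -1.9, "tz": 2.1, "roll": -6.5}, {"gripper": 0.5, "tx": 1.55, "ty": -1.9, "tz": 2.5, "roll": -7.8}, {"gripper": 0.5, "tx": 1.55, "ty": -1.9, "tz": 2.5, "roll": -9.1}, {"gripper": 0.5, "tx": 1.55, "ty": -1.9, "tz": 2.5, "roll": -9.4}]}}

```text
time: 2.2
tool_pos: [0.4985, -0.1247, 0.2791]
tool_rot: [-2.078, -2.355, 0.001]
wrist_force: [-0.3, 0.4, 0.1]
width: 0.0457
```

```bash
python3 -c "
from h import *
go(.4995,-.1225,.228,1.70)"; python3 look.py w3
```

```text
t [0.04 0.03 1.02] roll -0.03 yaw0 1.695 time 2.2 F [-0.3  0.4  0.1] q [-0.25  0.35  1.98 -0.    0.82 -0.37] w 0.0457
2.2 [ 0.4985 -0.1247  0.2791] [-0.124  0.992  0.   ] [-0.25  0.35  1.98 -0.    0.82 -0.37]
```

View pics/w3.png

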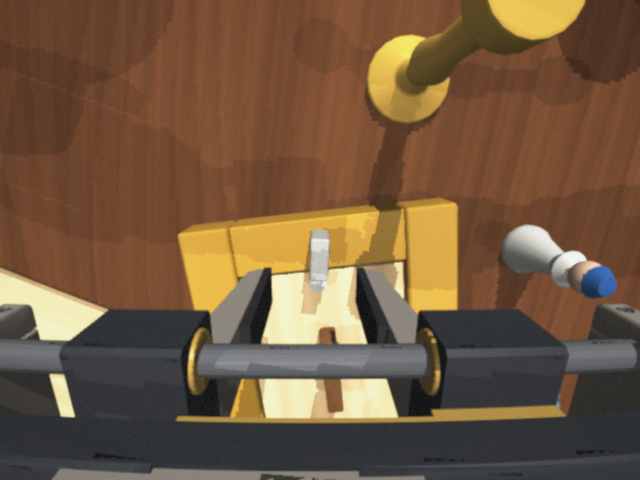

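The fin is at (319,258), centred on the jaws, and the candlestick foot is at (408,80), clear. I descend and pinch.

{"api": "apply_moves", "payload": {"rows": [{"gripper": 0.5, "tx": 0, "ty": 0, "tz": 0.5, "roll": 0}, {"gripper": 0.5, "tx": 0, "ty": 0, "tz": 1, "roll": 0}, {"gripper": 0.5, "tx": 0, "ty": 0, "tz": 1, "roll": 0}, {"gripper": 0.95, "tx": 0, "ty": 0, "tz": 1, "roll": 0}, {"gripper": 0.95, "tx": 0, "ty": 0, "tz": 1, "roll": 0}, {"gripper": 0.95, "tx": 0, "ty": 0, "tz": 1, "roll": 0}, {"gripper": 0.95, "tx": 0, "ty": 0, "tz": 1, "roll": 0}]}}

```text
time: 3.12
tool_pos: [0.5006, -0.1233, 0.2305]
tool_rot: [2.08, 2.35, 0.005]
wrist_force: [7.0, 2.7, -0.6]
width: 0.012
```

Pinched (12 mm). Turn it clockwise.

{"api": "apply_moves", "payload": {"rows": [{"gripper": 0.95, "tx": 0, "ty": 0.04, "tz": 0, "roll": 1.2}, {"gripper": 0.95, "tx": 0, "ty": 0.04, "tz": 0, "roll": 2.4}, {"gripper": 0.95, "tx": 0, "ty": 0.04, "tz": 0, "roll": 3.6}, {"gripper": 0.95, "tx": 0, "ty": 0.04, "tz": 0, "roll": 4.8}, {"gripper": 0.95, "tx": 0, "ty": 0.04, "tz": 0, "roll": 6}, {"gripper": 0.95, "tx": 0, "ty": 0.04, "tz": 0, "roll": 7.2}, {"gripper": 0.95, "tx": 0, "ty": 0.04, "tz": 0, "roll": 8.4}, {"gripper": 0.95, "tx": 0, "ty": 0.04, "tz": 0, "roll": 9.3}]}}

```text
time: 4.12
tool_pos: [0.4993, -0.1219, 0.2304]
tool_rot: [-3.079, -0.607, 0.007]
wrist_force: [-11.1, 10.6, 20.7]
width: 0.012
```

```bash
python3 -c "
from h import *
go(.4995,-.1225,.278,.41)"
```

```text
t [-0.    0.01 -0.95] roll -0.15 yaw0 0.389 time 4.125 F [-11.1  10.6  20.7] q [-0.24  0.43  2.    0.    0.72  0.94] w 0.012
```

{"api": "apply_moves", "payload": {"rows": [{"gripper": 0.5, "tx": 0, "ty": 0, "tz": 0, "roll": 0}, {"gripper": 0.5, "tx": 0, "ty": 0, "tz": 0, "roll": 0}, {"gripper": 0.5, "tx": 0, "ty": 0, "tz": 0, "roll": 0}, {"gripper": 0.5, "tx": 0, "ty": 0, "tz": -0.5, "roll": 0}, {"gripper": 0.5, "tx": 0, "ty": 0, "tz": -1.2, "roll": 0}, {"gripper": 0.5, "tx": 0, "ty": 0, "tz": -1.2, "roll": 0}]}}

```text
time: 4.88
tool_pos: [0.5021, -0.1234, 0.2918]
tool_rot: [3.079, 0.616, 0.006]
wrist_force: [0.6, 0.3, 0.2]
width: 0.046
```

```bash
python3 -c "
from h import *
go(.5443,-.301,.285,-1.124)"
```

```text
t [-0.59  3.6   0.14] roll 10.88 yaw0 0.395 time 4.875 F [0.6 0.3 0.2] q [-0.24  0.33  1.96 -0.    0.84  0.93] w 0.046
```

{"api": "apply_moves", "payload": {"rows": [{"gripper": 0.5, "tx": -0.1, "ty": 0.6, "tz": 0, "roll": 1.3}, {"gripper": 0.5, "tx": -0.2, "ty": 1.2, "tz": 0, "roll": 2.6}, {"gripper": 0.5, "tx": -0.3, "ty": 1.8, "tz": 0, "roll": 3.9}, {"gripper": 0.5, "tx": -0.4, "ty": 2.4, "tz": 0, "roll": 5.2}, {"gripper": 0.5, "tx": -0.5, "ty": 3.0, "tz": 0, "roll": 6.5}, {"gripper": 0.5, "tx": -0.6, "ty": 3.6, "tz": 0, "roll": 7.8}, {"gripper": 0.5, "tx": -0.6, "ty": 3.6, "tz": 0, "roll": 9.1}, {"gripper": 0.5, "tx": -0.6, "ty": 3.6, "tz": 0, "roll": 10.4}]}}

```text
time: 5.88
tool_pos: [0.5423, -0.3012, 0.2882]
tool_rot: [2.707, -1.593, -0.002]
wrist_force: [0.1, 1.3, 0.2]
width: 0.0459
```

```bash
python3 -c "
from h import *
go(.5443,-.301,.231,-1.124)"
```

```text
t [ 0.02 -0.04  1.14] roll 0.43 yaw0 -1.064 time 5.875 F [0.1 1.3 0.2] q [-0.51  0.47  1.74 -0.    0.93  2.13] w 0.0459
```

{"api": "apply_moves", "payload": {"rows": [{"gripper": 0.5, "tx": 0.02, "ty": -0.04, "tz": 0.3, "roll": 0.4}, {"gripper": 0.5, "tx": 0.02, "ty": -0.04, "tz": 0.7, "roll": 0.4}, {"gripper": 0.5, "tx": 0.02, "ty": -0.04, "tz": 1.12, "roll": 0.4}, {"gripper": 0.95, "tx": 0.02, "ty": -0.04, "tz": 1.12, "roll": 0.4}, {"gripper": 0.95, "tx": 0.02, "ty": -0.04, "tz": 1.12, "roll": 0.4}, {"gripper": 0.95, "tx": 0.02, "ty": -0.04, "tz": 1.12, "roll": 0.4}, {"gripper": 0.95, "tx": 0.02, "ty": -0.04, "tz": 1.12, "roll": 0.4}]}}

```text
time: 6.75
tool_pos: [0.5448, -0.3009, 0.2344]
tool_rot: [2.667, -1.659, 0.001]
wrist_force: [-1.0, 0.3, 0.9]
width: 0.0116
```

```bash
python3 -c "
from h import *
go(.5443,-.301,.231,.09)"
```

```text
t [-0.    0.01  0.07] roll -8.61 yaw0 -1.113 time 6.75 F [-1.   0.3  0.9] q [-0.51  0.55  1.76 -0.    0.83  2.18] w 0.0116
```

{"api": "apply_moves", "payload": {"rows": [{"gripper": 0.95, "tx": 0, "ty": 0, "tz": 0, "roll": -1.2}, {"gripper": 0.95, "tx": 0, "ty": 0, "tz": 0, "roll": -2.4}, {"gripper": 0.95, "tx": 0, "ty": 0, "tz": 0, "roll": -3.6}, {"gripper": 0.95, "tx": 0, "ty": 0, "tz": 0, "roll": -4.8}, {"gripper": 0.95, "tx": 0, "ty": 0, "tz": 0, "roll": -6}, {"gripper": 0.95, "tx": 0, "ty": 0, "tz": 0, "roll": -7.2}, {"gripper": 0.95, "tx": 0, "ty": 0, "tz": 0, "roll": -8.4}, {"gripper": 0.95, "tx": 0, "ty": 0, "tz": 0, "roll": -8.7}]}}

```text
time: 7.75
tool_pos: [0.5449, -0.3008, 0.2344]
tool_rot: [3.137, 0.165, 0.001]
wrist_force: [-1.4, 0.0, 2.1]
width: 0.0117
```

{"api": "apply_moves", "payload": {"rows": [{"gripper": 0.5, "tx": 0, "ty": 0, "tz": 0, "roll": 0}, {"gripper": 0.5, "tx": 0, "ty": 0, "tz": 0, "roll": 0}, {"gripper": 0.5, "tx": 0, "ty": 0, "tz": 0, "roll": 0}, {"gripper": 0.5, "tx": 0, "ty": 0, "tz": -0.5, "roll": 0}, {"gripper": 0.5, "tx": 0, "ty": 0, "tz": -1.2, "roll": 0}, {"gripper": 0.5, "tx": 0, "ty": 0, "tz": -1.2, "roll": 0}]}}

```text
time: 8.5
tool_pos: [0.5458, -0.3012, 0.2963]
tool_rot: [3.135, 0.159, 0.007]
wrist_force: [0.9, -0.2, -0.4]
width: 0.0454
```

```bash
python3 -c "
from h import *
go(.5977,-.193,.285,.25)"
```

```text
t [ 1.25 -2.05  0.23] roll -1.07 yaw0 0.101 time 8.5 F [ 0.9 -0.2 -0.4] q [-0.51  0.47  1.73  0.    0.94  0.96] w 0.0454
```

{"api": "apply_moves", "payload": {"rows": [{"gripper": 0.5, "tx": 0.4, "ty": -0.7, "tz": 0, "roll": -0.5}, {"gripper": 0.5, "tx": 0.8, "ty": -1.4, "tz": 0, "roll": -1.1}, {"gripper": 0.5, "tx": 1.25, "ty": -2.05, "tz": 0.1, "roll": -1.1}, {"gripper": 0.5, "tx": 1.25, "ty": -2.05, "tz": 0.2, "roll": -1.1}]}}

```text
time: 9.0
tool_pos: [0.5973, -0.1903, 0.2826]
tool_rot: [-3.115, -0.404, 0.001]
wrist_force: [-0.1, -0.9, -0.5]
width: 0.0458
```

```bash
python3 -c "
from h import *
go(.5977,-.193,.231,.25)"; python3 look.py w4
```

```text
t [-0.01  0.06  1.03] roll 0.05 yaw0 0.258 time 9.0 F [-0.1 -0.9 -0.5] q [-0.31  0.49  1.73  0.    0.93  1.  ] w 0.0458
9.0 [ 0.5973 -0.1903  0.2826] [ 0.967  0.255 -0.001] [-0.31  0.49  1.73  0.    0.93  1.  ]
```

View pics/w4.png

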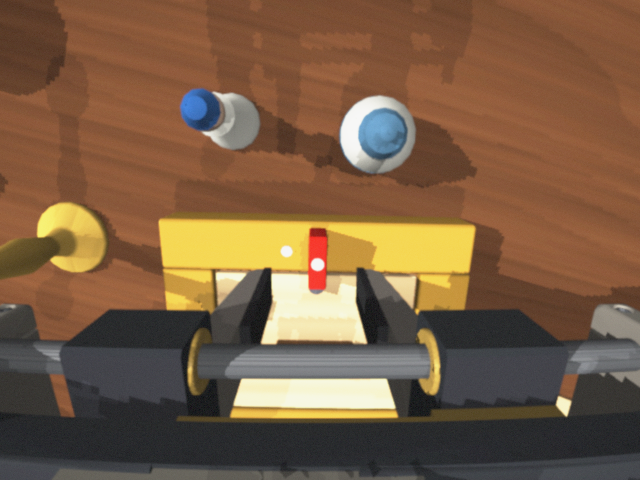

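The knob fin is at (317,250), centred between the fingers. The figurine is at (230,120) and the jar at (380,132), both clear.

{"api": "apply_moves", "payload": {"rows": [{"gripper": 0.5, "tx": 0, "ty": 0, "tz": 0.5, "roll": 0}, {"gripper": 0.5, "tx": 0, "ty": 0, "tz": 1.0, "roll": 0}, {"gripper": 0.5, "tx": 0, "ty": 0, "tz": 1.0, "roll": 0}, {"gripper": 0.95, "tx": 0, "ty": 0, "tz": 1.0, "roll": 0}, {"gripper": 0.95, "tx": 0, "ty": 0, "tz": 1.0, "roll": 0}, {"gripper": 0.95, "tx": 0, "ty": 0, "tz": 1.0, "roll": 0}, {"gripper": 0.95, "tx": 0, "ty": 0, "tz": 1.0, "roll": 0}]}}

```text
time: 9.93
tool_pos: [0.5968, -0.1925, 0.2343]
tool_rot: [3.116, 0.399, 0.001]
wrist_force: [-1.2, -0.3, 2.7]
width: 0.0117
```

```bash
python3 -c "
from h import *
go(.5977,-.193,.231,-1.08)"
```

```text
t [0.02 0.01 0.07] roll 9.56 yaw0 0.255 time 9.925 F [-1.2 -0.3  2.7] q [-0.31  0.55  1.75 -0.    0.84  1.  ] w 0.0117
```

Pinched with low force. Turn it clockwise past the click, to about 1.33.

{"api": "apply_moves", "payload": {"rows": [{"gripper": 0.95, "tx": 0, "ty": 0, "tz": 0, "roll": 1.2}, {"gripper": 0.95, "tx": 0, "ty": 0, "tz": 0, "roll": 2.4}, {"gripper": 0.95, "tx": 0, "ty": 0, "tz": 0, "roll": 3.6}, {"gripper": 0.95, "tx": 0, "ty": 0, "tz": 0, "roll": 4.8}, {"gripper": 0.95, "tx": 0, "ty": 0, "tz": 0, "roll": 6}, {"gripper": 0.95, "tx": 0, "ty": 0, "tz": 0, "roll": 7.2}, {"gripper": 0.95, "tx": 0, "ty": 0, "tz": 0, "roll": 8.4}, {"gripper": 0.95, "tx": 0, "ty": 0, "tz": 0, "roll": 9.6}]}}

```text
time: 10.92
tool_pos: [0.5975, -0.191, 0.2343]
tool_rot: [-2.683, 1.629, -0.001]
wrist_force: [4.3, 10.5, 1.9]
width: 0.0116
```

{"api": "apply_moves", "payload": {"rows": [{"gripper": 0.95, "tx": 0, "ty": 0, "tz": 0, "roll": 0}, {"gripper": 0.5, "tx": 0, "ty": 0, "tz": 0, "roll": 0}, {"gripper": 0.5, "tx": 0, "ty": 0, "tz": 0, "roll": 0}, {"gripper": 0.5, "tx": 0, "ty": 0, "tz": 0, "roll": 0}, {"gripper": 0.5, "tx": 0, "ty": 0, "tz": -0.5, "roll": 0}, {"gripper": 0.5, "tx": 0, "ty": 0, "tz": -1.4, "roll": 0}, {"gripper": 0.5, "tx": 0, "ty": 0, "tz": -2.4, "roll": 0}, {"gripper": 0.5, "tx": 0, "ty": 0, "tz": -2.4, "roll": 0}]}}

```text
time: 11.92
tool_pos: [0.5978, -0.193, 0.358]
tool_rot: [-2.689, 1.622, -0.011]
wrist_force: [0.3, 0.1, 0.3]
width: 0.0456
```

```bash
python3 -c "
from h import *
go(.5224,-.2115,.35,-1.32)
s=cam('scene');im=s['img'];cv2.imwrite('pics/s2.png',cv2.resize(im[170:300,175:335],None,fx=5,fy=4.6,interpolation=cv2.INTER_CUBIC))"; python3 look.py w5
```

```text
t [-0.38  1.51  0.15] roll 1.68 yaw0 -1.085 time 11.925 F [0.3 0.1 0.3] q [-0.31  0.4   1.67 -0.    1.06  2.34] w 0.0456
11.975 [ 0.597  -0.1927  0.3555] [ 0.466 -0.885  0.003] [-0.31  0.4   1.67 -0.    1.06  2.34]
```

View pics/w5.png

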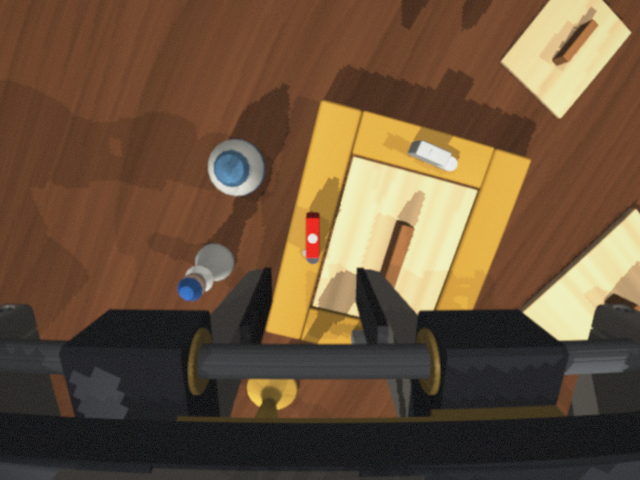

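The knob (313,237) and button b (433,155) are both turned off the board. Button a is hidden behind the finger, so I check it in the scene view.

View pics/s2.png

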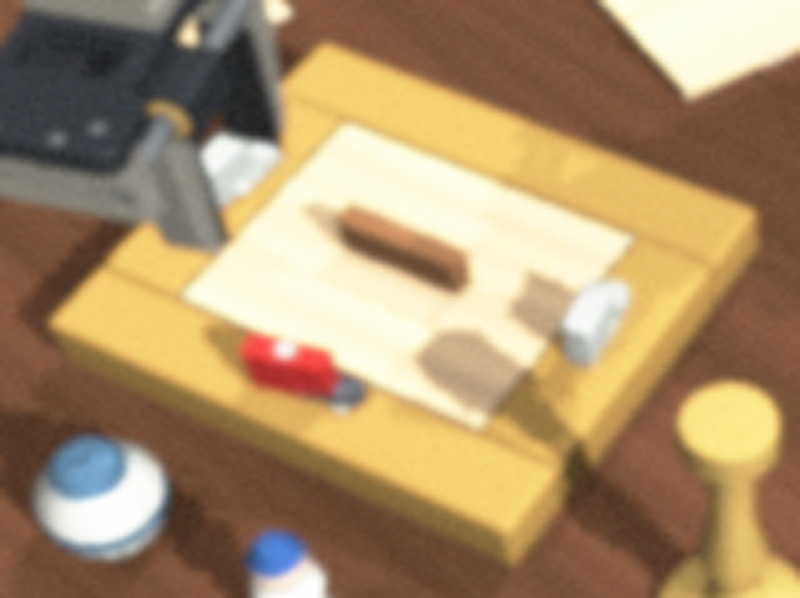

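All three are open: button a at crop (597,320), b at (240,165), the knob at (290,365). Now to the batten.

{"api": "apply_moves", "payload": {"rows": [{"gripper": 0.5, "tx": -0.1, "ty": 0.5, "tz": 0, "roll": 0.8}, {"gripper": 0.5, "tx": -0.2, "ty": 1.0, "tz": 0.4, "roll": 1.7}, {"gripper": 0.5, "tx": -0.38, "ty": 1.5, "tz": 1.0, "roll": 1.7}, {"gripper": 0.5, "tx": -0.38, "ty": 1.5, "tz": 1.6, "roll": 1.7}, {"gripper": 0.5, "tx": -0.38, "ty": 1.5, "tz": 1.6, "roll": 1.7}]}}

```text
time: 12.65
tool_pos: [0.5197, -0.2101, 0.2705]
tool_rot: [2.477, -1.929, -0.01]
wrist_force: [0.9, -0.6, -0.2]
width: 0.0462
```

```bash
python3 -c "
from h import *
go(.5224,-.2115,.226,-1.32)"
```

```text
t [ 0.04 -0.05  0.89] roll -0.02 yaw0 -1.323 time 12.65 F [ 0.9 -0.6 -0.2] q [-0.39  0.42  1.88 -0.    0.85  2.51] w 0.0462
```

{"api": "apply_moves", "payload": {"rows": [{"gripper": 0.5, "tx": 0.04, "ty": -0.04, "tz": 0.4, "roll": 0}, {"gripper": 0.5, "tx": 0.04, "ty": -0.04, "tz": 0.85, "roll": 0}, {"gripper": 0.5, "tx": 0.04, "ty": -0.04, "tz": 0.9, "roll": 0}, {"gripper": 0.95, "tx": 0.04, "ty": -0.04, "tz": 0.9, "roll": 0}, {"gripper": 0.95, "tx": 0.04, "ty": -0.04, "tz": 0.9, "roll": 0}, {"gripper": 0.95, "tx": 0.04, "ty": -0.04, "tz": 0.9, "roll": 0}, {"gripper": 0.95, "tx": 0.04, "ty": -0.04, "tz": 0.9, "roll": 0}, {"gripper": 0.95, "tx": 0.04, "ty": -0.04, "tz": 0.9, "roll": 0}]}}

```text
time: 13.65
tool_pos: [0.5239, -0.2121, 0.2292]
tool_rot: [-2.479, 1.93, -0.001]
wrist_force: [-1.8, -0.4, 6.0]
width: 0.0115
```

```bash
python3 -c "
from h import *
go(.5224,-.2115,.226,-1.32)"
```

```text
t [-0.02  0.03  0.06] roll -0.02 yaw0 -1.323 time 13.65 F [-1.8 -0.4  6. ] q [-0.39  0.49  1.89 -0.    0.76  2.51] w 0.0115
```

Lift straight up, slowly at first.

{"api": "apply_moves", "payload": {"rows": [{"gripper": 0.95, "tx": 0, "ty": 0, "tz": -0.15, "roll": 0}, {"gripper": 0.95, "tx": 0, "ty": 0, "tz": -0.3, "roll": 0}, {"gripper": 0.95, "tx": 0, "ty": 0, "tz": -0.5, "roll": 0}, {"gripper": 0.95, "tx": 0, "ty": 0, "tz": -0.8, "roll": 0}, {"gripper": 0.95, "tx": 0, "ty": 0, "tz": -1.4, "roll": 0}, {"gripper": 0.95, "tx": 0, "ty": 0, "tz": -2.2, "roll": 0}, {"gripper": 0.95, "tx": 0, "ty": 0, "tz": -3.1, "roll": 0}, {"gripper": 0.95, "tx": 0, "ty": 0, "tz": -4, "roll": 0}]}}

```text
time: 14.65
tool_pos: [0.5235, -0.2119, 0.431]
tool_rot: [-2.479, 1.929, -0.001]
wrist_force: [0.5, 0.4, -3.1]
width: 0.012
```

```bash
python3 -c "
from h import *
go(.5535,.2142,.43,-2.03)
go(.5535,.2142,.43,1.11)
s=cam('scene')
cv2.imwrite('pics/s3.png',s['img'])"
```

```text
t [-8.11 -2.68  0.02] roll 5.07 yaw0 -1.323 time 14.65 F [ 0.5  0.4 -3.1] q [-0.39  0.23  1.74 -0.    1.17  2.51] w 0.012
t [-8.11 -2.68  0.02] roll -17.42 yaw0 -1.323 time 14.65 F [ 0.5  0.4 -3.1] q [-0.39  0.23  1.74 -0.    1.17  2.51] w 0.012
```

View pics/s3.png

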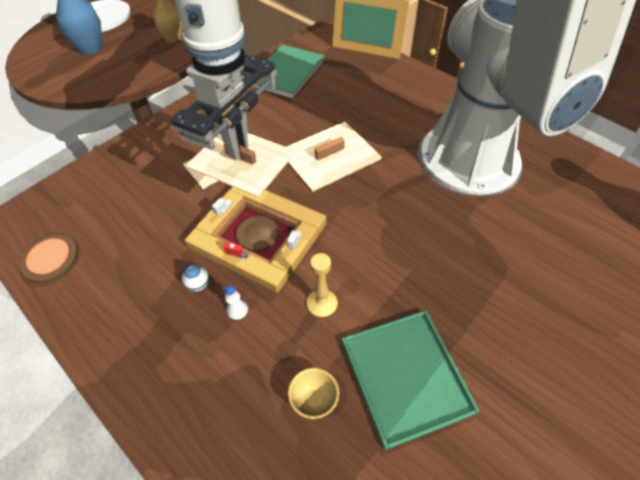

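The board is lifted out and the frame is empty, with the buttons still open. I refine the tray pose from green masks in both fixed cameras.

Run:
```python
from h import *
import pickle
from scipy.optimize import least_squares
obs=[]
for n,ref in [("scene",(410,378)),("side",(205,312))]:
    s=pickle.load(open(n+".pkl","rb"));hsv=cv2.cvtColor(s["img"],cv2.COLOR_BGR2HSV)
    m=cv2.inRange(hsv,(65,70,25),(92,255,255));l=cv2.connectedComponents(m)[1];m=(l==l[ref[1],ref[0]]).astype(np.uint8)
    c=cv2.convexHull(max(cv2.findContours(m,0,1)[0],key=cv2.contourArea));obs.append((s,c))
    print(n,cv2.contourArea(c),cv2.boundingRect(c))
B=np.array([[x,y,z] for z in (0,.015) for x in (-.086,.086) for y in (-.101,.101)])
def f(p):
    c,q=np.cos(p[2]),np.sin(p[2]);W=np.c_[p[0]+c*B[:,0]-q*B[:,1],p[1]+q*B[:,0]+c*B[:,1],B[:,2]]
    r=[]
    for s,h in obs:
        H=cv2.convexHull(proj(s,W).astype(np.float32))
        r+=[cv2.pointPolygonTest(h.astype(np.float32),tuple(map(float,v)),True) for v in H[:,0]][:0]
        a=np.linspace(0,2*np.pi,72,endpoint=False);D=np.c_[np.cos(a),np.sin(a)]
        r+=list((H[:,0]@D.T).max(0)-(h[:,0]@D.T).max(0))
    return np.array(r)
for k in (slice(0,2),slice(0,1),slice(1,2)):
    full=obs;obs=full[k];r=least_squares(f,[.555,.214,-.48],loss="soft_l1",diff_step=1e-4);print(r.x.round(4),np.abs(r.fun).mean().round(2),np.abs(r.fun).max().round(2));obs=full
```

```text
scene 11136.0 (342, 311, 136, 138)
side 5498.0 (147, 276, 118, 74)
[ 0.5547  0.2125 -0.4958] 1.47 2.67
[ 0.5542  0.2131 -0.4932] 1.58 2.6
[ 0.556   0.2111 -0.501 ] 1.28 2.5
```

{"api": "apply_moves", "payload": {"rows": [{"gripper": 0.95, "tx": -0.4, "ty": -0.13, "tz": 0, "roll": -1}, {"gripper": 0.95, "tx": -0.9, "ty": -0.3, "tz": 0, "roll": -2.1}, {"gripper": 0.95, "tx": -1.5, "ty": -0.5, "tz": 0, "roll": -3.2}, {"gripper": 0.95, "tx": -2.1, "ty": -0.7, "tz": 0, "roll": -4.3}, {"gripper": 0.95, "tx": -2.7, "ty": -0.9, "tz": 0, "roll": -5.4}, {"gripper": 0.95, "tx": -3.3, "ty": -1.1, "tz": 0, "roll": -6.5}, {"gripper": 0.95, "tx": -3.9, "ty": -1.3, "tz": 0, "roll": -7.6}, {"gripper": 0.95, "tx": -4.5, "ty": -1.5, "tz": 0, "roll": -8.7}]}}

```text
time: 15.7
tool_pos: [0.541, 0.0255, 0.4294]
tool_rot: [-3.137, 0.161, -0.001]
wrist_force: [0.7, 0.5, -4.0]
width: 0.0117
```

```bash
python3 -c "
from h import *
go(.555,.2125,.4,1.075)"
```

```text
t [-0.11 -3.75  0.59] roll -8.44 yaw0 -0.103 time 15.7 F [ 0.7  0.5 -4. ] q [ 0.04  0.2   1.79 -0.    1.16  1.72] w 0.0117
```

{"api": "apply_moves", "payload": {"rows": [{"gripper": 0.95, "tx": 0, "ty": -0.6, "tz": 0, "roll": -1.1}, {"gripper": 0.95, "tx": 0, "ty": -1.2, "tz": 0, "roll": -2.2}, {"gripper": 0.95, "tx": 0, "ty": -1.8, "tz": 0, "roll": -3.3}, {"gripper": 0.95, "tx": 0, "ty": -2.4, "tz": 0, "roll": -4.4}, {"gripper": 0.95, "tx": -0.1, "ty": -3, "tz": 0, "roll": -5.5}, {"gripper": 0.95, "tx": -0.1, "ty": -3.5, "tz": 0, "roll": -6.6}, {"gripper": 0.95, "tx": -0.1, "ty": -3.75, "tz": 0.2, "roll": -7.7}, {"gripper": 0.95, "tx": -0.1, "ty": -3.75, "tz": 0.5, "roll": -8.4}]}}

```text
time: 16.7
tool_pos: [0.5565, 0.2125, 0.4044]
tool_rot: [2.702, 1.602, 0.003]
wrist_force: [-0.7, -0.3, -3.7]
width: 0.012
```

```bash
python3 -c "
from h import *
go(.555,.2125,.27,1.075)"
```

```text
t [-0.02 -0.03  2.69] roll -0.03 yaw0 1.07 time 16.7 F [-0.7 -0.3 -3.7] q [0.36 0.31 1.7  0.   1.13 0.86] w 0.012
```

{"api": "apply_moves", "payload": {"rows": [{"gripper": 0.95, "tx": -0.02, "ty": -0.03, "tz": 0.6, "roll": 0}, {"gripper": 0.95, "tx": -0.02, "ty": -0.03, "tz": 1.3, "roll": 0}, {"gripper": 0.95, "tx": -0.02, "ty": -0.03, "tz": 2, "roll": 0}, {"gripper": 0.95, "tx": -0.02, "ty": -0.03, "tz": 2.6, "roll": 0}, {"gripper": 0.95, "tx": -0.02, "ty": -0.03, "tz": 3, "roll": 0}, {"gripper": 0.95, "tx": -0.02, "ty": -0.03, "tz": 3.3, "roll": 0}, {"gripper": 0.95, "tx": -0.02, "ty": -0.03, "tz": 3.4, "roll": 0}, {"gripper": 0.95, "tx": -0.02, "ty": -0.03, "tz": 3.4, "roll": 0}]}}

```text
time: 17.7
tool_pos: [0.5549, 0.2114, 0.234]
tool_rot: [2.707, 1.595, 0.0]
wrist_force: [0.5, 0.3, -4.0]
width: 0.0118
```

```bash
python3 -c "
from h import *
go(.555,.2125,.211,1.075)
a=cam('scene')['img'][290:460,300:500];b=cam('side')['img'][200:370,100:300]
cv2.imwrite('pics/c4.png',cv2.resize(np.hstack([a,b]),None,fx=2,fy=2,interpolation=cv2.INTER_CUBIC))"
```

```text
t [ 0.02 -0.01  0.46] roll -0.07 yaw0 1.065 time 17.7 F [ 0.5  0.3 -4. ] q [0.36 0.51 1.83 0.   0.8  0.87] w 0.0118
```

View pics/c4.png

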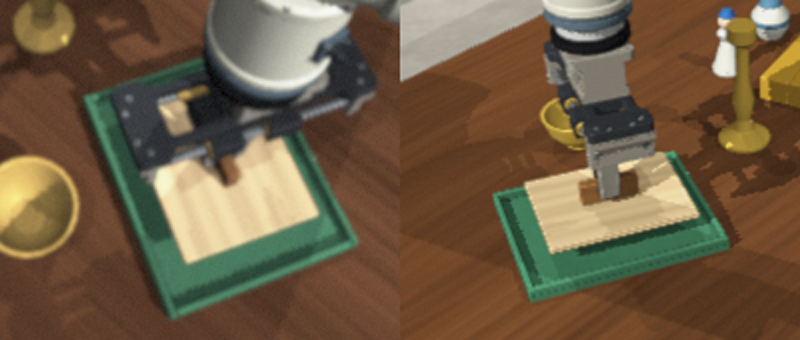

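Both crops show the board hovering over the tray, well aligned with all edges inside the rim. I lower it gently.

{"api": "apply_moves", "payload": {"rows": [{"gripper": 0.95, "tx": 0.02, "ty": 0, "tz": 0.1, "roll": 0}, {"gripper": 0.95, "tx": 0.02, "ty": 0, "tz": 0.2, "roll": 0}, {"gripper": 0.95, "tx": 0.02, "ty": 0, "tz": 0.28, "roll": 0}, {"gripper": 0.95, "tx": 0.02, "ty": 0, "tz": 0.34, "roll": 0}, {"gripper": 0.95, "tx": 0.02, "ty": 0, "tz": 0.38, "roll": 0}, {"gripper": 0.95, "tx": 0.02, "ty": 0, "tz": 0.4, "roll": 0}, {"gripper": 0.95, "tx": 0.02, "ty": 0, "tz": 0.4, "roll": 0}]}}

```text
time: 18.68
tool_pos: [0.5552, 0.2122, 0.2137]
tool_rot: [-2.707, -1.595, -0.0]
wrist_force: [0.0, 0.7, -3.4]
width: 0.0119
```

{"api": "apply_moves", "payload": {"rows": [{"gripper": 0.95, "tx": 0, "ty": 0, "tz": 0.02, "roll": 0}, {"gripper": 0.95, "tx": 0, "ty": 0, "tz": 0.04, "roll": 0}, {"gripper": 0.95, "tx": 0, "ty": 0, "tz": 0.05, "roll": 0}, {"gripper": 0.95, "tx": 0, "ty": 0, "tz": 0.05, "roll": 0}]}}

```text
time: 19.18
tool_pos: [0.5552, 0.2122, 0.2113]
tool_rot: [-2.707, -1.595, -0.0]
wrist_force: [0.1, 0.2, -1.0]
width: 0.0117
```

{"api": "apply_moves", "payload": {"rows": [{"gripper": 0.95, "tx": 0, "ty": 0, "tz": 0.02, "roll": 0}, {"gripper": 0.95, "tx": 0, "ty": 0, "tz": 0.03, "roll": 0}, {"gripper": 0.95, "tx": 0, "ty": 0, "tz": 0.03, "roll": 0}]}}

```text
time: 19.55
tool_pos: [0.5552, 0.2122, 0.2112]
tool_rot: [-2.707, -1.595, -0.0]
wrist_force: [-5.4, -1.8, 14.8]
width: 0.0116
```

Firm contact on the floor (z no longer falls, force is upward). Ease off slightly, release and rise.

{"api": "apply_moves", "payload": {"rows": [{"gripper": 0.95, "tx": 0, "ty": 0, "tz": -0.02, "roll": 0}, {"gripper": 0.5, "tx": 0, "ty": 0, "tz": -0.02, "roll": 0}, {"gripper": 0.5, "tx": 0, "ty": 0, "tz": -0.02, "roll": 0}, {"gripper": 0.5, "tx": 0, "ty": 0, "tz": -0.02, "roll": 0}, {"gripper": 0.5, "tx": 0, "ty": 0, "tz": -0.3, "roll": 0}, {"gripper": 0.5, "tx": 0, "ty": 0, "tz": -1, "roll": 0}, {"gripper": 0.5, "tx": 0, "ty": 0, "tz": -2, "roll": 0}, {"gripper": 0.5, "tx": 0, "ty": 0, "tz": -3, "roll": 0}]}}

```text
time: 20.55
tool_pos: [0.555, 0.2121, 0.362]
tool_rot: [2.707, 1.595, 0.001]
wrist_force: [0.4, 0.2, -1.4]
width: 0.0462
```

{"api": "apply_moves", "payload": {"rows": [{"gripper": 0.5, "tx": -0.8, "ty": 0, "tz": -0.6, "roll": 0}, {"gripper": 0.5, "tx": -1.6, "ty": 0, "tz": -1.2, "roll": 0}, {"gripper": 0.5, "tx": -2.4, "ty": 0, "tz": -1.2, "roll": 0}, {"gripper": 0.5, "tx": -2.4, "ty": 0, "tz": -1.2, "roll": 0}, {"gripper": 0.5, "tx": -2.4, "ty": 0, "tz": -1.2, "roll": 0}]}}

```text
time: 21.18
tool_pos: [0.4973, 0.1074, 0.4204]
tool_rot: [2.707, 1.594, 0.002]
wrist_force: [0.6, -0.5, -0.2]
width: 0.0462
```

```bash
python3 -c "
from h import *
go(.555,.2125,.211,1.075)
a=cam('scene')['img'][170:470,170:490];b=cam('wrist')['img'][:300,:]
b=cv2.resize(b,(640,300))[:,100:580]
cv2.imwrite('pics/fin.png',np.hstack([a,b]))"
```

```text
t [ 2.39 -0.01  4.19] roll -0.08 yaw0 1.064 time 21.175 F [ 0.6 -0.5 -0.2] q [0.21 0.15 1.86 0.   1.12 0.72] w 0.0462
```

View pics/fin.png

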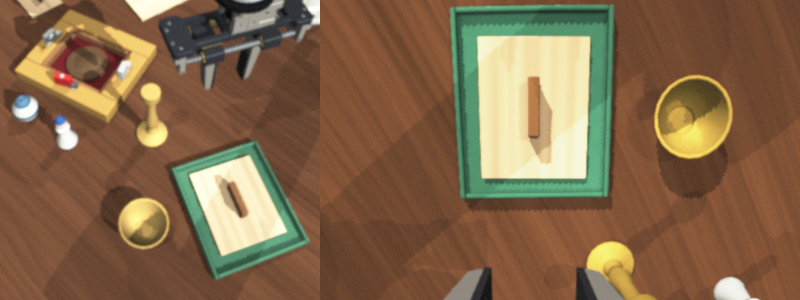

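The board lies flat and centred in the tray, batten up at (535,107). The knob and buttons are open, the loose objects are in place and the robot is clear.

```bash
python3 -c "
from cell import *
print(finish_job())"
```

```text
the job is handed in; nothing more can be done
None
```

I turned both steel buttons aside and the red knob past its click, then moved the middle-sized backboard into the green tray and handed the job in. It took about 21 s of the 72 s allowed.

- **Openings:** I worked these out from the tool's turn: button a about -1.43, button b about +1.4, knob about 1.33 (all need at least 1.1). Pictures taken before and after the lift showed all three clear of the board.
- **Placing:** I lifted the board by its batten and lowered it until the force showed it resting on the tray floor, then released it. The last scene and wrist pictures show it flat and central in the tray, batten up. They show the candlestick, figurine, jar and bowl standing where they were, and the gripper clear of everything.
- **Checks that were off:**
  - The first move call was refused and nothing moved.
  - Turning button a ended with about 25 N on the wrist, partly upward; I didn't find the cause.
  - My first tray fit from hand-picked corners was poor (4.7 px). I replaced it with one from both fixed cameras, which agreed within about 3 mm.

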